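Close the gel viewer and set its lamp lever to full

ROBOT

A 7-joint arm with a two-finger parallel gripper is mounted at the origin on the work surface. World frame = base frame: x ahead of the robot, y to its left, z up, the work surface at z = 0. Lengths are in m, angles in degrees, forces in N, time in s.
With the tool pointing down it reaches from about 0.425 to 0.875 m from the base axis. Payload 9.9 kg.
Tool frame: the origin (TCP) lies at the very end of the fingers, on their centre line; the grasp point (between the pads) lies 19 mm behind it; z points along the fingers, y is the direction in which the jaws open and shut (so a half turn about z gives the same grasp; the last joint's range is limited). The gripper opens to 85 mm and grips with 20 to 120 N. Pads are 22 mm wide; open, the fingers measure 114 mm over their backs; the gripper's body (76 mm by 85 mm) begins 54 mm behind the grasp point. The pads swing forward as they close: fully open they stand 13 mm farther back than shut.
Start: joints at [-4.801, 32.985, 1.427, 82.34, -0.859, 64.687, -3.237], TCP at [0.675, 0, 0.231] pointing down, gripper open.
Joint ranges: [-157.87, 157.87], [-19.46, 123.44], [-87.15, 90], [11.01, 140.99], [-62.26, 242.26], [9.8, 113.94], [-161.44, 161.44]. Speed limits (degrees/s): [127.2, 127.2, 172.46, 172.46, 180, 180, 180].

INTERFACE

Orientations are given as [roll, pitch, yaw] about the fixed x, y, z axes, in that order (R = Rz(yaw) Ry(pitch) Rx(roll)).
In Python, from station import manip gives the robot as it stands.
- The arm moves only by the tool step_arm, never from a script. Its argument "commands" is a list that holds one entry, the list of rows, each a list of 7 numbers: the opening, from -1 (shut) to 1 (fully open), so that 0 is half open, then the shift along the tool's x, y, z normalised to -1 to 1, where 1 is 0.04 m, then the turn, a rotation vector about the tool's x, y, z normalised to -1 to 1, where 1 is 5 degrees. In form: [[[gripper, x, y, z, rx, ry, rz], ...]]. A call has 1 to 10 rows; each row shifts and turns the pose as measured when the row begins, along the tool's axes as they then stand; what a row does not reach is not made up. A row lasts 1/12 s, in which the tool goes at most 41.7 mm and 7.16 degrees, less where a joint would pass 70% of its speed; a pose out of reach is approached as far as the arm can. A call with a number of a shift or a turn outside -1 to 1 is refused whole. A call with a gripper value outside its range is refused whole. The fingers move at their own pace and stop on an object; "grip_force" is the grip in N (left out, the last holds). Time passes only in rows, so rows that do not move let the fingers close. It gives the time, the measured TCP pose, the force and the opening at its end, in the units of the state.
- manip.get_state(): the state, without advancing time (a new reading comes with each control period).
- manip.read_camera(name): name is "scene" or "side" or "wrist"; returns a dict with "img" (400x640x3 uint8, blue, green, red), "fx", "fy", "cx", "cy" (pixels), "R" (3x3) and "t" (3): a world point X has camera coordinates R X + t. Camera axes: x right, y down, z forward; pixel columns grow to the right and rows downward; lengths in m; the calibration is good to about 2 mm. The wrist camera is an equidistant fisheye: a pixel r from the principal point sees the ray r / f radians off the axis. A picture is of the moment at which its call begins. There is no depth.
- manip.finish_job(): hands the job in, once; it reports no verdict.
The state is a dict: "clock": time; "joints": joint angles; "qd": joint speeds; "tau": joint torques, N m; "position": TCP position; "ee_rot": TCP orientation; "force": force on the tool from outside, world axes, zero at the start; "moment": the same for the moment, N m; "opening": opening from 0.0 (shut) to 1.0 (fully open).
Only numpy, scipy, OpenCV 4.12 (cv2) and the standard library are available. Lean on these libraries where they do the work, as an engineer would, in place of code of your own. Each camera call takes 0.05 s, during which the arm holds its last target.

TASK

Get the gel viewer ready for a photograph: push its open amber cover down until it is fully closed over the gel tray, and only then push the orange lamp lever away from the robot, past the click at half brightness, all the way to the full-brightness stop. Only push, with the fingertips or the outside of the fingers: do not pinch the cover or the lever, do not lift anything, and leave the gel tray and the other things on the bench where they are.

Things in the scene. Friction and masses are not known exactly. Their poses are not given: they have to be found in the camera images.
- viewer: gel viewer, a white bench unit with a dark grey deck, fixed to the bench, 270 (x) x 340 (y) x 74 mm high; origin at the centre of its underside on the bench, x from its front (robot side) to its back (hinge side), y to its left, z up. A blue light panel lies in the deck under the amber cover; the lever slot runs along x on the free strip of deck right of the cover (y about -130 mm); from the slot to the nearest edge of the closed cover is 40 mm
- cover_hinge (a point): point on the hinge axis of the amber cover, midway along it, 100 mm above the bench at the back of the viewer; axes as the viewer's; the hinge axis is its y
- cover_edge (a point): middle of the amber cover's free edge, on the outer (upper) face; 245 mm from the hinge axis along the cover and 8 mm off it towards the outside. Turns with the cover: x points along the cover from free edge to hinge, z out of its outer face. When the cover is closed this point is 108 mm above the bench
- cover (a joint): angle of the amber cover (see-through, black frame, 245 mm from hinge to free edge, 250 mm wide, a 70 mm wide black finger tab 14 mm beyond the edge), rad: 0 fully closed and level, growing as its free front edge is raised. Starts at 0.65 to 1.0. A stiff friction hinge holds it at any angle; pressing it down near the free edge takes 1 to 5 N, and it stops hard at 0
- lever_top (a point): centre of the top of the lamp lever, an orange upright tab 14 mm thick along its travel, 26 mm wide and 36 mm high above the deck (its top is 110 mm above the bench); axes as the viewer's: it slides along +x
- lamp_lever (a joint): travel of the lamp lever, m: 0 off (near the front), 0.030 half brightness (first click), 0.060 full brightness (end stop, at the back). Starts at 0. A spring detent draws it into each of the three places; pushing it out of off or out of half takes about 8 N (hardest 7 to 8 mm after each click), and released anywhere past 0.050 it snaps to full by itself
- gel_tray: clear casting tray with a gel, 110 x 150 x 14 mm, loose on the blue panel under the cover (at 75 mm height); origin at the centre of its underside; leave alone
- tip_box: pink pipette-tip box with a clear lid, 85 x 122 x 83 mm, standing right of the viewer; origin at the centre of its underside; leave alone
- tube_rack: blue rack with small tubes, 75 x 160 x 41 mm, left of the viewer; origin at the centre of its underside; leave alone
- pipette: white pipette lying on the bench in front of the viewer, about 260 mm long, 30 mm thick; origin under its middle; leave alone
- gel_comb: clear gel comb lying flat on the bench, 36 x 150 x 6 mm; origin at the centre of its underside; leave alone
- dye_bottle: small amber bottle with a black cap, diameter 42 mm, 85 mm high, near the viewer's front right corner; origin at the centre of its underside; leave alone
- marker_pen: dark blue marker pen lying on the bench right of the tip box and the bottle, 128 mm long, 14 mm thick; origin under its middle; leave alone

How it is judged:
By the outcome, as a careful person would: the job done as asked, in the order asked, and still so for the second after the job is handed in, with the robot touching nothing.
It also fails if it takes over 48 s, if anything falls off the work surface, if the arm or the gripper's body presses on something with over 40 N, if the wrist force passes 120 N, or if a joint passes its speed limit or range.

## Working session

There is one attempt and no reset: what is moved stays moved. The work goes in short steps, Python scripts to look and compute and a tool call to move; the robot and the scene stay as the last step left them, time stands still between calls to the robot, and variables do not carry over. Pictures are saved under pics/ and viewed, and the job is handed in when it is done.

Besides the shell and the picture viewer there is one more tool, called after ">>>" as a command line: name --argument value ..., lists and objects as JSON in quotes. step_arm: Moves the arm, as the interface text tells. Its arguments: {"type":"object","properties":{"commands":{"type":"array","items":{"type":"array","items":{"type":"array","items":{"type":"number","minimum":-1,"maximum":1}}}},"grip_force":{"type":"number"}},"required":["commands"]}

```bash
ls; mkdir -p pics; python3 - <<'E'
from station import manip
import cv2
print(manip.get_state())
for n in ["scene","side","wrist"]:
    c=manip.read_camera(n); cv2.imwrite(f"pics/{n}0.png",c["img"]); print(n,{k:c[k] for k in c if k!="img"})
E
```

```text
pics
{'clock': 0.0, 'joints': array([-4.80158504, 33.03216758,  1.4234605 , 82.38805524, -0.85724307,
       64.68662237, -3.23723008]), 'qd': array([-0.09930531, -0.06955268, -0.01963318, -0.04707085,  0.0103563 ,
       -0.07754685, -0.08686241]), 'tau': array([ 1.10782021e-03, -7.65753937e+01,  2.25157209e+00, -2.85965914e+01,
        1.54639565e-02,  1.25475466e-02,  7.09064329e-05]), 'position': array([ 6.74531043e-01, -5.68631491e-06,  2.30438469e-01]), 'ee_rot': array([-1.79903974e+02,  7.00929274e-03,  9.00030530e+01]), 'force': array([-0.27683307, -0.14616327, -0.43371444]), 'moment': array([0.02866794, 0.02676456, 0.04545255]), 'opening': 0.999574861116908}
scene {'fx': 431.3828111601011, 'fy': 431.3828111601011, 'cx': 320.3631745758032, 'cy': 196.5104931480508, 'R': array([[ 0.99537668,  0.09588936, -0.00552319],
       [ 0.06214842, -0.68684039, -0.72414629],
       [-0.07323147,  0.72045507, -0.68962428]]), 't': array([-0.53928679,  0.02172093,  1.19099954])}
side {'fx': 419.11306526984436, 'fy': 419.11306526984436, 'cx': 325.25351747366415, 'cy': 200.15010930477024, 'R': array([[ 0.95468669, -0.29755167, -0.00602785],
       [-0.20184668, -0.63247022, -0.74782307],
       [ 0.21870357,  0.71515343, -0.66387071]]), 't': array([-0.53300733,  0.18813154,  0.9087274 ])}
wrist {'fx': 309.70691628693146, 'fy': 309.70691628693146, 'cx': 321.13846232933304, 'cy': 201.6768986181317, 'R': array([[ 9.99999483e-01,  1.05015467e-04, -1.01136056e-03],
       [ 3.71751379e-04, -9.63551071e-01,  2.67524196e-01],
       [-9.46403375e-04, -2.67524434e-01, -9.63550612e-01]]), 't': array([-0.67371759, -0.03462193,  0.37794177])}
```

View pics/scene0.png

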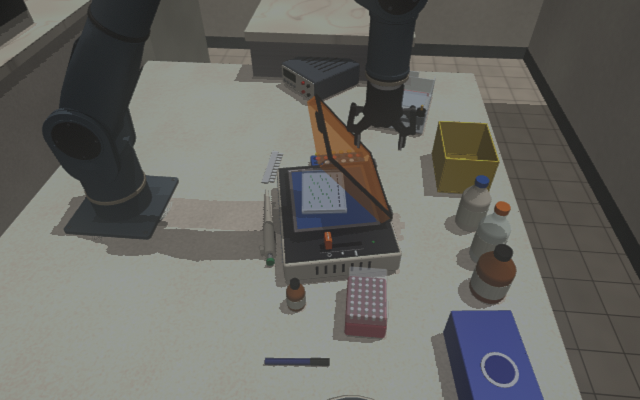

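View pics/side0.png

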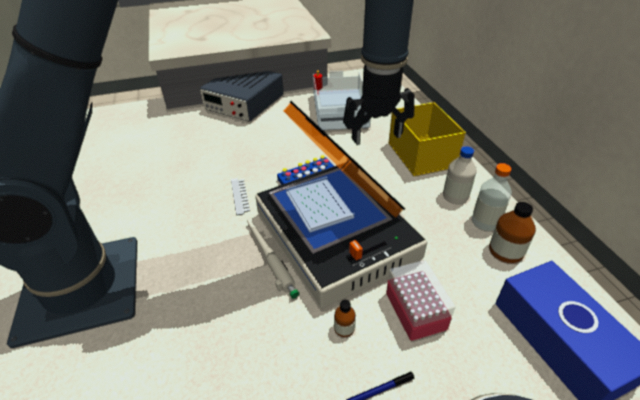

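View pics/wrist0.png

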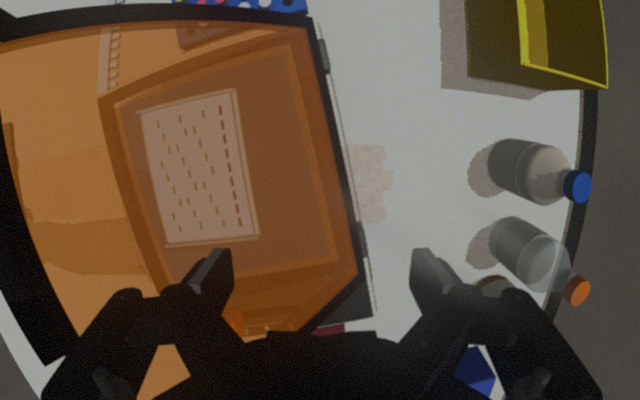

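```bash
python3 - <<'E'
import cv2
a=cv2.imread("pics/scene0.png")[85:285,250:420]; cv2.imwrite("pics/sc.png",cv2.resize(a,None,fx=3,fy=3,interpolation=cv2.INTER_CUBIC)[:600])
a=cv2.imread("pics/side0.png")[90:310,230:440]; cv2.imwrite("pics/sd.png",cv2.resize(a,None,fx=2.7,fy=2.7,interpolation=cv2.INTER_CUBIC))
E
```

```text
(no output)
```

View pics/sc.png

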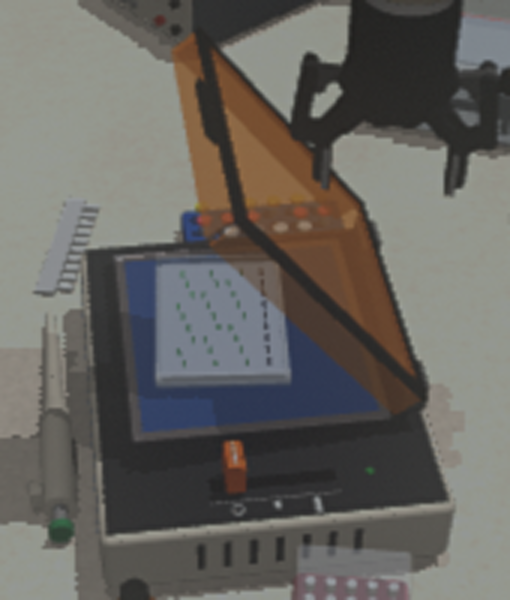

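View pics/sd.png

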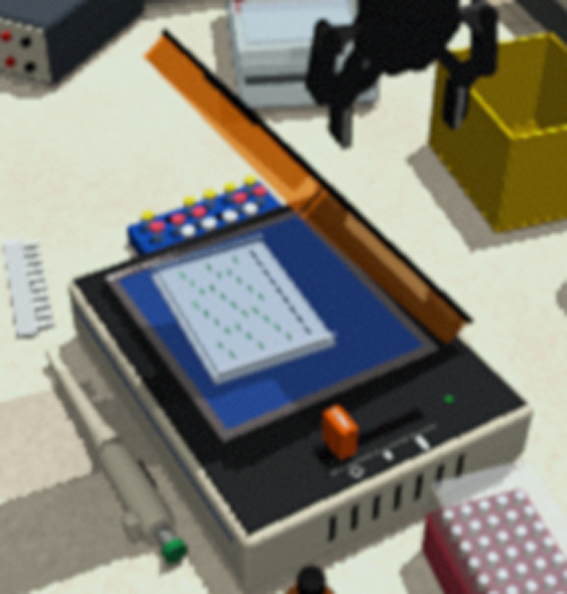

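```bash
cat > h.py <<'E'
import numpy as np, cv2
from scipy.optimize import least_squares
def proj(c,X):
    p=(c["R"]@np.atleast_2d(X).T).T+c["t"]; return np.c_[c["fx"]*p[:,0]/p[:,2]+c["cx"],c["fy"]*p[:,1]/p[:,2]+c["cy"]]
def V2W(p,X):
    c,s=np.cos(p[2]),np.sin(p[2]); X=np.atleast_2d(X); return X@np.array([[c,s,0],[-s,c,0],[0,0,1]])+[p[0],p[1],0]
def cov(hx,th,d,y,o): # d from hinge, o outward
    return [hx-d*np.cos(th)+o*np.sin(th)*1.0, y, .1+d*np.sin(th)+o*np.cos(th)]
E
cat > fit.py <<'E'
from h import *
from station import manip
S=manip.read_camera("scene");D=manip.read_camera("side")
print("cams",-S["R"].T@S["t"],-D["R"].T@D["t"])
s=lambda x,y:(250+x/3,85+y/3); d=lambda x,y:(230+x/2.7,90+y/2.7)
fixed=[(S,(-.135,.17,.074),s(88,252)),(S,(-.135,-.17,.074),s(107,532)),(S,(.135,-.17,.074),s(450,503)),
(D,(-.135,.17,.074),d(75,285)),(D,(-.135,-.17,.074),d(245,530)),(D,(.135,-.17,.074),d(530,408))]
cv_=[(S,(.245,-.125,.008),s(240,218)),(S,(.245,.125,.008),s(205,30)),(D,(.245,.125,.008),d(165,32)),(S,(0,-.125,.008),s(425,388)),(D,(0,-.125,.008),d(470,322))]
lev=[(S,s(235,448)),(D,d(340,416))]
def f(q):
    r=[]
    for c,X,u in fixed: r+=list((proj(c,V2W(q,X))-u)[0])
    for c,X,u in cv_: r+=list((proj(c,V2W(q,cov(q[3],q[4],*X)))-u)[0])
    for c,u in lev: r+=list((proj(c,V2W(q,(q[5],q[6],.11)))-u)[0])
    return np.array(r)
R=least_squares(f,[.6,0,0,.125,.8,-.05,-.13],loss="soft_l1")
q=R.x;print(q.round(4));print(f(q).reshape(-1,2).round(1))
np.save("q.npy",q)
print("lever",V2W(q,(q[5],q[6],.11)),"edge",V2W(q,cov(q[3],q[4],.245,0,.008)),"closed edge",V2W(q,cov(q[3],0,.245,0,.008)), "hinge",V2W(q,(q[3],0,.1)))
for n,c in (("s",S),("d",D)):
    im=c["img"].copy()
    P=lambda X:tuple(int(round(v*16)) for v in proj(c,V2W(q,X))[0])
    def poly(L,col): cv2.polylines(im,[np.array([P(X) for X in L])],True,col,1,cv2.LINE_AA,4)
    poly([(-.135,.17,.074),(-.135,-.17,.074),(.135,-.17,.074),(.135,.17,.074)],(0,255,0))
    poly([cov(q[3],q[4],*X) for X in [(0,-.125,.008),(.245,-.125,.008),(.245,.125,.008),(0,.125,.008)]],(255,0,255))
    a,b=q[5],q[6]
    poly([(a-.007,b-.013,.11),(a+.007,b-.013,.11),(a+.007,b+.013,.11),(a-.007,b+.013,.11)],(255,255,0))
    cv2.imwrite(f"pics/fit{n}.png",cv2.resize(im[85:300,230:440],None,fx=2.7,fy=2.7,interpolation=cv2.INTER_CUBIC))
E
python3 fit.py
```

```text
cams [ 0.62266221 -0.79143098  0.83409275] [ 0.34808681 -0.68948915  0.74075372]
[ 0.5777 -0.0137  0.2228  0.1034  0.9669 -0.0338 -0.1383]
[[-2.7 -5.1]
 [-0.8 -1.6]
 [ 4.  -4.4]
 [-5.3 -6.3]
 [-0.4 -0. ]
 [ 1.5 -5.9]
 [ 0.5  4.4]
 [-3.   0.6]
 [ 2.6 -0.6]
 [-1.9 11.4]
 [ 3.5  7.6]
 [ 0.   0.4]
 [-0.1 -0.3]]
lever [[ 0.57528919 -0.15609492  0.11      ]] edge [[ 0.5493215  -0.02014968  0.30621391]] closed edge [[ 0.43963303 -0.04499746  0.108     ]] hinge [[0.67857885 0.00913105 0.1       ]]
```

View pics/fits.png

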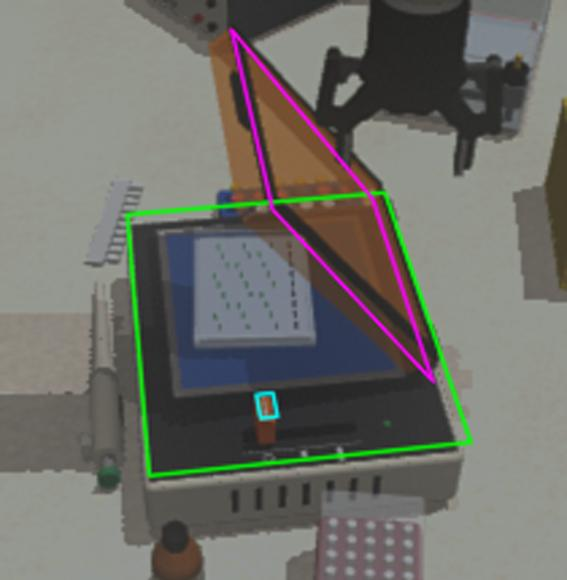

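View pics/fitd.png

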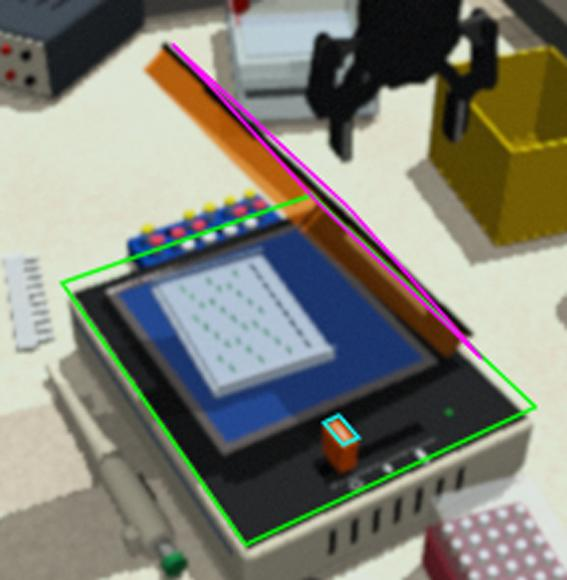

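```bash
sed -i 's/def cov(hx,th,d,y,o):.*/def cov(hx,th,d,y,o,yc=.035):/; s/, y, .1+d/, y+yc, .1+d/' h.py
sed -i 's/r+=list((proj(c,V2W(q,X))-u)\[0\])/r+=list((proj(c,V2W(q,np.array(X)-[np.sign(X[0])*q[7],np.sign(X[1])*q[7],0]))-u)[0])/; s/-.05,-.13\],loss/-.05,-.13,.004],loss/' fit.py; python3 fit.py
```

```text
cams [ 0.62266221 -0.79143098  0.83409275] [ 0.34808681 -0.68948915  0.74075372]
[ 0.5774 -0.0278  0.207   0.1193  0.9164 -0.0285 -0.1251  0.0068]
[[-0.1 -1. ]
 [-0.2  0.1]
 [-0.5 -0.8]
 [-0.  -2.9]
 [ 1.3  1.5]
 [-0.3 -1.1]
 [-0.7  0.3]
 [-2.1 -1.7]
 [ 0.3 -2.4]
 [ 0.7  4.7]
 [ 1.9  0.6]
 [ 0.   0.4]
 [-0.1 -0.3]]
lever [[ 0.57528919 -0.15609492  0.11      ]] edge [[0.54721677 0.0016253  0.29925028]] closed edge [[ 0.44718755 -0.01938678  0.108     ]] hinge [[ 0.69414984 -0.00327387  0.1       ]]
```

View pics/fits.png

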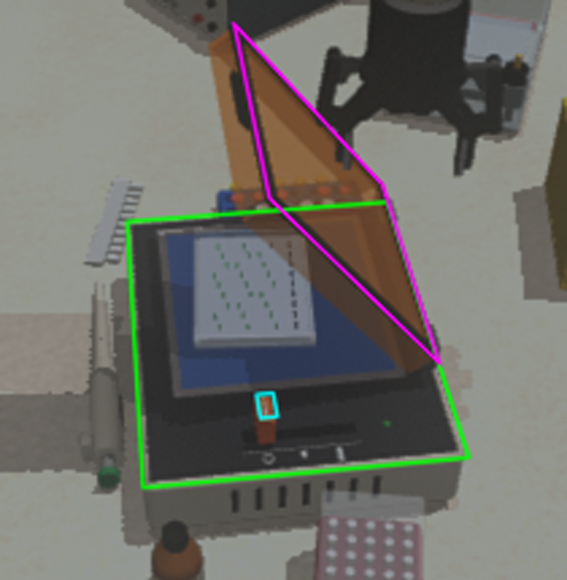

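View pics/fitd.png

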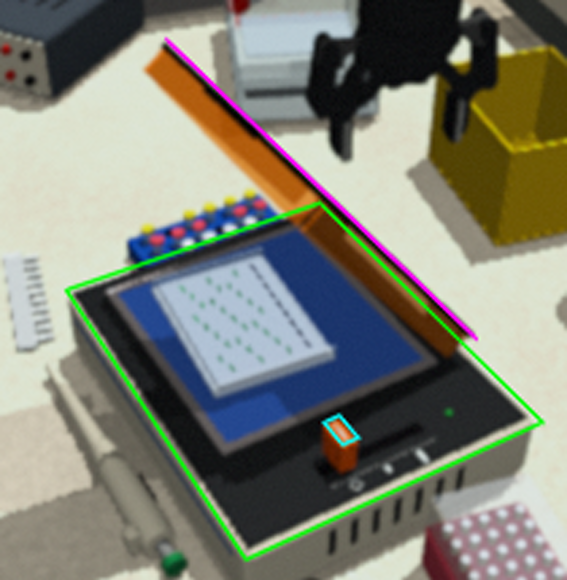

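>>> step_arm --commands '[[[-1, 0, 0, -1, 0, 0, -0.6], [-1, 0, 0, -1, 0, 0, -0.6], [-1, 0, 0, -0.7, 0, 0, -0.6], [-1, 0, 0, 0, 0, 0, -0.6], [-1, 0, 0, 0, 0, 0, 0]]]'

```text
clock: 0.77
position: [0.6735, 0.0001, 0.3415]
ee_rot: [-179.7, -0.0, 102.5]
force: [0.1, -0.3, -0.8]
opening: 0.299
```

```bash
cat > st.py <<'E'
from h import *
from station import manip
q=np.load("q.npy"); s=manip.get_state()
d=s["position"]-[q[0],q[1],0]; c,n=np.cos(q[2]),np.sin(q[2])
print("t",s["clock"],"local",(np.array([d[0]*c+d[1]*n,-d[0]*n+d[1]*c,d[2]])*1000).round(1),"rot",s["ee_rot"].round(2),"F",s["force"].round(2),"open",round(s["opening"],3),"yaw want",90+np.degrees(q[2]))
E
python3 st.py
```

```text
t 0.7667 local [ 99.7   7.6 341.5] rot [-1.7965e+02 -4.0000e-02  1.0253e+02] F [ 0.08 -0.35 -0.79] open 0.299 yaw want 101.86304094003668
```

>>> step_arm --commands '[[[-1, 0.3, -0.8, 0, 0, 0, 0], [-1, 0.3, -0.8, 0, 0, 0, 0], [-1, 0.1, -0.7, 0, 0, 0, 0], [-1, 0, 0, 0.4, 0, 0, 0], [-1, 0, 0, 0, 0, 0, 0]]]'

```text
clock: 1.18
position: [0.5731, 0.0079, 0.3221]
ee_rot: [-179.5, -0.1, 102.0]
force: [-0.4, 0.7, -0.6]
opening: 0.004
```

```bash
python3 st.py; python3 - <<'E'
from station import manip
import cv2,numpy as np
a=[manip.read_camera(n)["img"] for n in ("scene","side")]
a=[a[0][50:290,230:430],a[1][50:290,230:430]]
cv2.imwrite("pics/p1.png",cv2.resize(np.hstack(a),None,fx=2,fy=2,interpolation=cv2.INTER_CUBIC))
E
```

```text
t 1.1833 local [  3.1  35.8 322.1] rot [-1.7951e+02 -9.0000e-02  1.0201e+02] F [-0.4   0.69 -0.55] open 0.004 yaw want 101.86304094003668
```

View pics/p1.png

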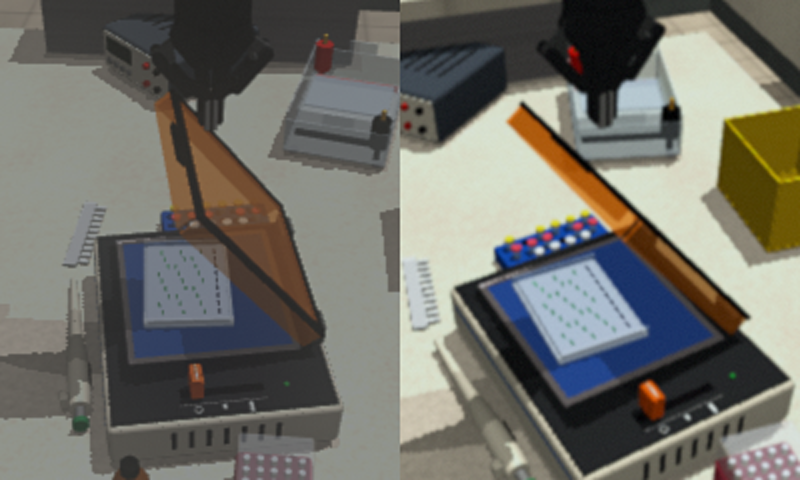

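>>> step_arm --commands '[[[-1, 0, -0.25, 0.3, 0, 0, 0], [-1, 0, 0, 0.3, 0, 0, 0], [-1, 0, 0, 0.15, 0, 0, 0], [-1, 0, 0, 0, 0, 0, 0]]]'

```text
clock: 1.62
position: [0.5689, 0.0055, 0.2953]
ee_rot: [-179.9, -0.0, 101.8]
force: [0.4, 1.0, -0.4]
opening: -0.003
```

```bash
python3 st.py
```

```text
t 1.6167 local [ -1.5  34.3 295.3] rot [-1.7990e+02 -2.0000e-02  1.0184e+02] F [ 0.43  0.97 -0.36] open -0.003 yaw want 101.86304094003668
```

>>> step_arm --commands '[[[-1, 0, -0.2, 0.15, 0, 0, 0], [-1, 0, -0.2, 0.15, 0, 0, 0], [-1, 0, -0.2, 0.2, 0, 0, 0], [-1, 0, -0.1, 0.1, 0, 0, 0]]]'

```text
clock: 1.95
position: [0.5451, 0.0002, 0.2724]
ee_rot: [179.8, -0.0, 101.8]
force: [0.2, 0.3, 1.7]
opening: 0.003
```

```bash
python3 st.py; python3 - <<'E'
from station import manip
import cv2,numpy as np
a=[manip.read_camera(n)["img"] for n in ("scene","side")]
a=[a[0][50:290,230:430],a[1][50:290,230:430]]
cv2.imwrite("pics/p2.png",cv2.resize(np.hstack(a),None,fx=2,fy=2,interpolation=cv2.INTER_CUBIC))
E
```

```text
t 1.95 local [-25.9  34.  272.4] rot [ 1.7981e+02 -1.0000e-02  1.0179e+02] F [0.23 0.26 1.69] open 0.003 yaw want 101.86304094003668
```

View pics/p2.png

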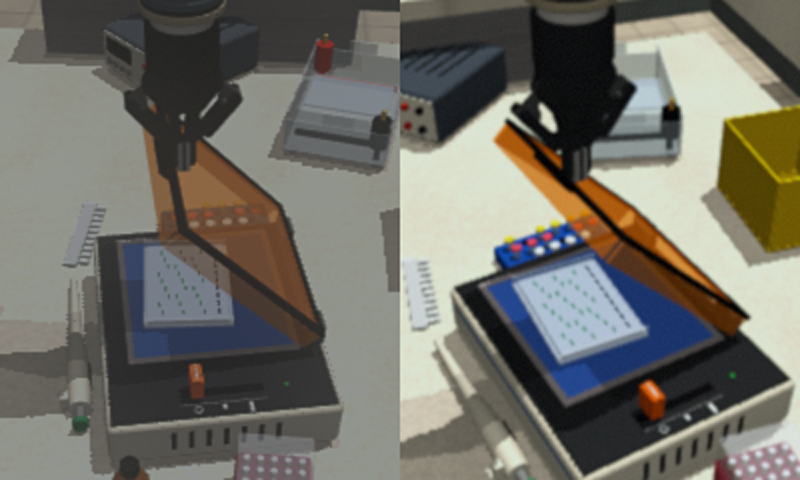

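>>> step_arm --commands '[[[-1, 0, -0.2, 0.22, 0, 0, 0], [-1, 0, -0.2, 0.22, 0, 0, 0], [-1, 0, -0.2, 0.25, 0, 0, 0], [-1, 0, -0.18, 0.25, 0, 0, 0], [-1, 0, -0.16, 0.25, 0, 0, 0], [-1, 0, -0.15, 0.25, 0, 0, 0], [-1, 0, -0.15, 0.25, 0, 0, 0]]]'

```text
clock: 2.63
position: [0.5032, -0.0091, 0.2086]
ee_rot: [179.1, 0.1, 101.8]
force: [-0.8, -1.2, 2.1]
opening: 0.002
```

```bash
python3 st.py; python3 - <<'E'
from station import manip
import cv2,numpy as np
a=[manip.read_camera(n)["img"] for n in ("scene","side")]
a=[a[0][50:290,230:430],a[1][50:290,230:430]]
cv2.imwrite("pics/p3.png",cv2.resize(np.hstack(a),None,fx=2,fy=2,interpolation=cv2.INTER_CUBIC))
E
```

```text
t 2.6333 local [-68.8  33.5 208.6] rot [1.7905e+02 8.0000e-02 1.0180e+02] F [-0.75 -1.2   2.05] open 0.002 yaw want 101.86304094003668
```

View pics/p3.png

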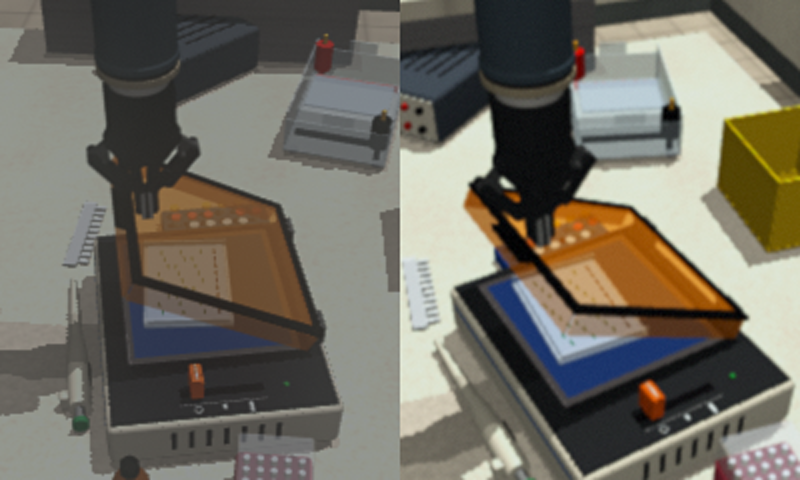

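>>> step_arm --commands '[[[-1, 0, -0.15, 0.28, 0, 0, 0], [-1, 0, -0.13, 0.3, 0, 0, 0], [-1, 0, -0.11, 0.3, 0, 0, 0], [-1, 0, -0.1, 0.3, 0, 0, 0], [-1, 0, -0.08, 0.3, 0, 0, 0], [-1, 0, -0.06, 0.3, 0, 0, 0], [-1, 0, -0.05, 0.25, 0, 0, 0]]]'

```text
clock: 3.32
position: [0.4854, -0.0137, 0.1308]
ee_rot: [178.5, 0.2, 101.8]
force: [-0.6, 0.2, 2.4]
opening: 0.003
```

```bash
python3 st.py
```

```text
t 3.3167 local [-87.2  32.7 130.8] rot [1.7850e+02 1.5000e-01 1.0179e+02] F [-0.62  0.21  2.37] open 0.003 yaw want 101.86304094003668
```

>>> step_arm --commands '[[[-1, 0, -0.03, 0.2, 0, 0, 0], [-1, 0, -0.02, 0.18, 0, 0, 0], [-1, 0, 0, 0.15, 0, 0, 0], [-1, 0, 0, 0.1, 0, 0, 0]]]'

```text
clock: 3.65
position: [0.4863, -0.0138, 0.1061]
ee_rot: [178.4, 0.2, 101.8]
force: [-27.0, 1.2, 104.7]
opening: -0.003
```

```bash
python3 st.py
```

```text
t 3.65 local [-86.3  32.4 106.1] rot [1.7843e+02 1.7000e-01 1.0178e+02] F [-26.97   1.15 104.69] open -0.003 yaw want 101.86304094003668
```

>>> step_arm --commands '[[[-1, 0, 0, -0.2, 0, 0, 0], [-1, 0, 0, -0.6, 0, 0, 0], [-1, 0, 0, -0.6, 0, 0, 0], [-1, 0, 0, 0, 0, 0, 0]]]'

```text
clock: 3.98
position: [0.4866, -0.0136, 0.1646]
ee_rot: [178.4, 0.2, 101.8]
force: [0.5, -0.2, 0.5]
opening: -0.001
```

```bash
python3 st.py; cat > look.py <<'E'
import sys
from station import manip
import cv2,numpy as np
a=[manip.read_camera(n)["img"] for n in ("scene","side")]
a=[a[0][90:290,230:430],a[1][90:290,230:430]]
cv2.imwrite(f"pics/{sys.argv[1]}.png",cv2.resize(np.hstack(a),None,fx=2,fy=2,interpolation=cv2.INTER_CUBIC))
E
python3 look.py p4
```

```text
t 3.9833 local [-86.   32.6 164.6] rot [1.7837e+02 1.7000e-01 1.0178e+02] F [ 0.52 -0.18  0.51] open -0.001 yaw want 101.86304094003668
```

View pics/p4.png

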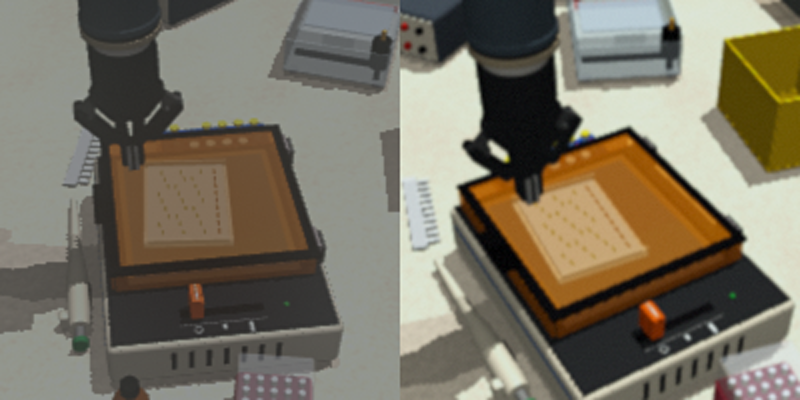

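```bash
cat > ov.py <<'E'
import sys
from h import *
from station import manip
q=np.load("q.npy"); dl=float(sys.argv[2])
out=[]
for n in ("scene","side"):
    c=manip.read_camera(n); im=cv2.resize(c["img"],None,fx=4,fy=4,interpolation=cv2.INTER_CUBIC)
    P=lambda X:tuple(int(round((v*4+1.5)*16)) for v in proj(c,V2W(q,X))[0])
    def poly(L,col): cv2.polylines(im,[np.array([P(X) for X in L])],True,col,1,cv2.LINE_AA,4)
    poly([cov(q[3],0,*X) for X in [(0,-.125,.008),(.245,-.125,.008),(.245,.125,.008),(0,.125,.008)]],(255,0,255))
    a,b=q[5]+dl,q[6]
    for z in (.11,.074): poly([(a-.007,b-.013,z),(a+.007,b-.013,z),(a+.007,b+.013,z),(a-.007,b+.013,z)],(255,255,0))
    u=[int(v*4) for v in proj(c,V2W(q,(-.03,-.06,.1)))[0]]
    out.append(im[u[1]-260:u[1]+260,u[0]-200:u[0]+200])
cv2.imwrite(f"pics/{sys.argv[1]}.png",np.hstack(out))
E
python3 ov.py o1 0
```

```text
(no output)
```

View pics/o1.png

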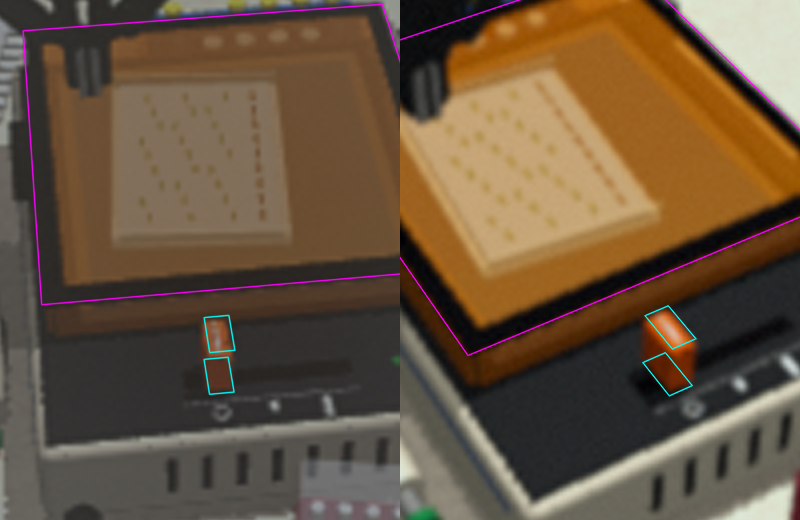

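>>> step_arm --commands '[[[-1, -0.8, 0.15, 0, 0.2, 0, 0], [-1, -0.9, 0.15, 0, 0.15, 0, 0], [-1, -0.9, 0.15, 0, 0, 0, 0], [-1, -0.9, 0.15, 0, 0, 0, 0], [-1, -0.5, 0, 0, 0, 0, 0], [-1, 0, 0, 0, 0, 0, 0]]]'

```text
clock: 4.68
position: [0.541, -0.1684, 0.1536]
ee_rot: [-179.0, -0.1, 102.3]
force: [-0.7, -0.4, -0.6]
opening: -0.003
```

```bash
python3 st.py
```

```text
t 4.6833 local [ -64.6 -130.1  153.6] rot [-1.7896e+02 -1.2000e-01  1.0231e+02] F [-0.66 -0.38 -0.65] open -0.003 yaw want 101.86304094003668
```

>>> step_arm --commands '[[[-1, 0.08, 0, 0.4, -0.2, 0, 0], [-1, 0, 0, 0.4, 0, 0, 0], [-1, 0, 0, 0.4, 0, 0, 0], [-1, 0, 0, 0.2, 0, 0, 0], [-1, 0, 0, 0.15, 0, 0, 0], [-1, 0, 0, 0, 0, 0, 0]]]'

```text
clock: 5.18
position: [0.5376, -0.1647, 0.0836]
ee_rot: [-179.6, -0.3, 102.1]
force: [-0.5, 0.7, 0.0]
opening: 0.001
```

```bash
python3 st.py; python3 ov.py o2 0
```

```text
t 5.1833 local [ -67.1 -125.8   83.6] rot [-179.63   -0.34  102.13] F [-0.48  0.74  0.02] open 0.001 yaw want 101.86304094003668
```

View pics/o2.png

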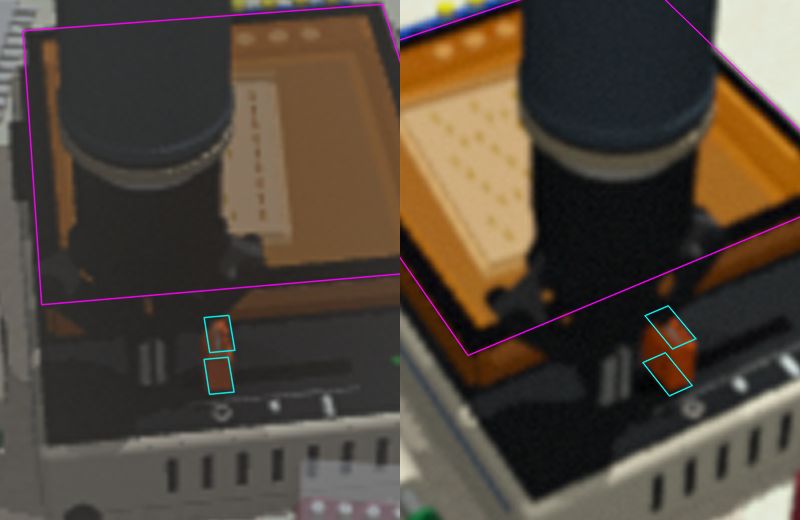

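>>> step_arm --commands '[[[-1, 0, 0.2, 0, 0, 0, 0], [-1, 0, 0.2, 0, 0, 0, 0], [-1, 0, 0.15, 0, 0, 0, 0], [-1, 0, 0.15, 0, 0, 0, 0], [-1, 0, 0.15, 0, 0, 0, 0], [-1, 0, 0.15, 0, 0, 0, 0]]]'

```text
clock: 5.78
position: [0.5782, -0.1568, 0.0869]
ee_rot: [-179.5, -0.3, 102.0]
force: [0.3, 0.2, -0.4]
opening: 0.0
```

```bash
python3 st.py
```

```text
t 5.7833 local [ -25.8 -126.4   86.9] rot [-179.48   -0.26  102.05] F [ 0.29  0.18 -0.37] open 0.0 yaw want 101.86304094003668
```

>>> step_arm --commands '[[[-1, 0, 0.12, 0, 0, 0, 0], [-1, 0, 0.12, 0, 0, 0, 0], [-1, 0, 0.12, 0, 0, 0, 0], [-1, 0, 0.12, 0, 0, 0, 0], [-1, 0, 0.12, 0, 0, 0, 0]]]'

```text
clock: 6.2
position: [0.6026, -0.1515, 0.0874]
ee_rot: [-179.3, -0.3, 102.1]
force: [0.3, 1.2, -0.8]
opening: -0.003
```

```bash
python3 st.py; python3 ov.py o3 0.03
```

```text
t 6.2 local [  -0.8 -126.2   87.4] rot [-179.26   -0.27  102.05] F [ 0.26  1.25 -0.79] open -0.003 yaw want 101.86304094003668
```

View pics/o3.png

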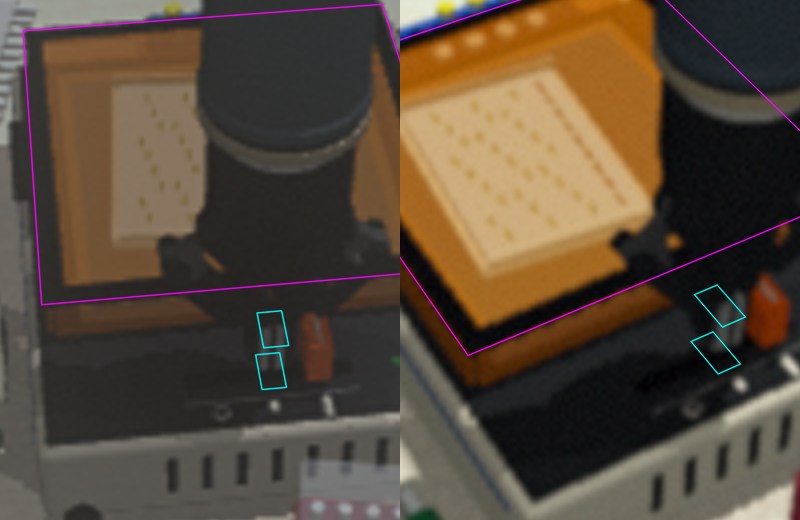

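>>> step_arm --commands '[[[-1, 0, 0.08, 0, 0, 0, 0], [-1, 0, 0.05, 0, 0, 0, 0], [-1, 0, 0.05, 0, 0, 0, 0]]]'

```text
clock: 6.55
position: [0.6118, -0.1493, 0.0876]
ee_rot: [-179.4, -0.2, 102.1]
force: [-0.3, -0.1, -0.8]
opening: -0.0
```

```bash
python3 st.py
```

```text
t 6.55 local [   8.7 -126.    87.6] rot [-179.44   -0.25  102.11] F [-0.31 -0.11 -0.77] open -0.0 yaw want 101.86304094003668
```

>>> step_arm --commands '[[[-1, 0, 0.05, 0, 0, 0, 0], [-1, 0, 0.04, 0, 0, 0, 0]]]'

```text
clock: 6.72
position: [0.612, -0.1494, 0.0873]
ee_rot: [-179.0, -0.3, 102.0]
force: [-7.7, -0.8, 5.3]
opening: 0.001
```

```bash
python3 st.py
```

```text
t 6.7167 local [   8.8 -126.1   87.3] rot [-179.03   -0.31  102.04] F [-7.66 -0.79  5.31] open 0.001 yaw want 101.86304094003668
```

>>> step_arm --commands '[[[-1, 0, -0.25, 0, 0, 0, 0], [-1, 0, -0.25, 0, 0, 0, 0], [-1, 0, 0, -0.6, 0, 0, 0], [-1, 0, 0, -1, 0, 0, 0], [-1, 0, 0, -1, 0, 0, 0], [-1, 0, 0, -1, 0, 0, 0], [-1, -0.5, 0, -1, 0, 0, 0], [-1, -0.5, 0, -1, 0, 0, 0], [-1, 0, 0, 0, 0, 0, 0]]]'

```text
clock: 7.47
position: [0.5998, -0.1906, 0.3118]
ee_rot: [-178.7, -0.5, 102.1]
force: [-0.2, -0.5, 0.7]
opening: 0.001
```

```bash
python3 st.py; python3 ov.py o4 0.06; python3 - <<'E'
from station import manip
import cv2
cv2.imwrite("pics/f_s.png",manip.read_camera("scene")["img"])
E
```

```text
t 7.4667 local [ -11.6 -163.9  311.8] rot [-178.7    -0.45  102.14] F [-0.19 -0.46  0.65] open 0.001 yaw want 101.86304094003668
```

View pics/o4.png

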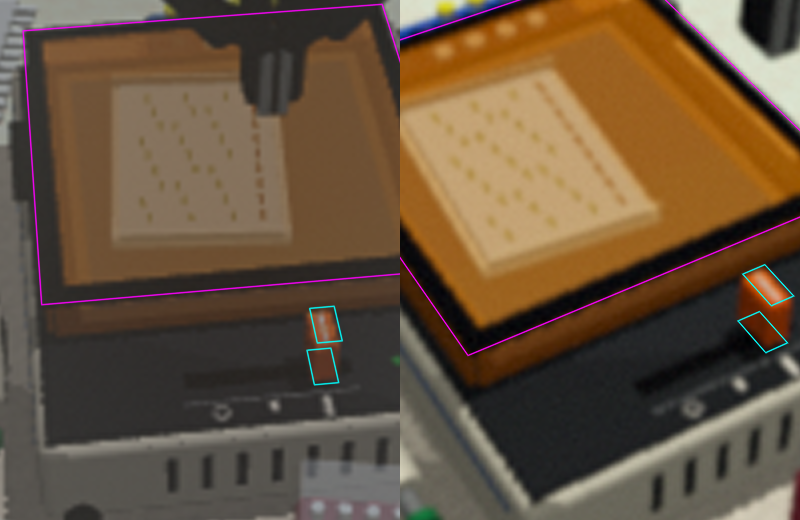

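View pics/f_s.png

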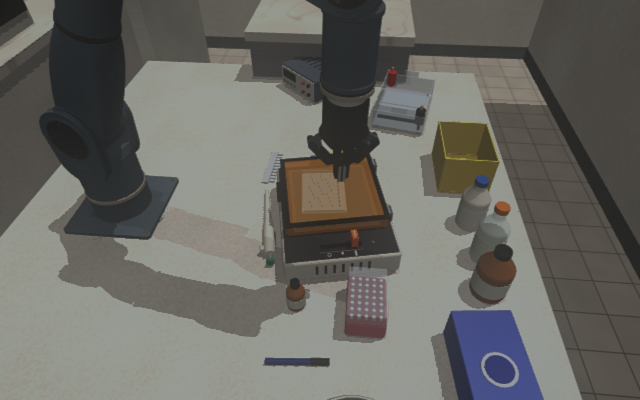

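>>> step_arm --commands '[[[-1, 0, 0, 0, 0, 0, 0], [-1, 0, 0, 0, 0, 0, 0], [-1, 0, 0, 0, 0, 0, 0]]]'

```text
clock: 7.87
position: [0.5953, -0.1839, 0.2997]
ee_rot: [-177.8, -1.1, 102.4]
force: [0.6, -0.6, 0.5]
opening: 0.001
```

```bash
python3 -c "
from station import manip
print(manip.get_state()['qd'].round(2)); print(manip.finish_job())"
```

```text
[-0.33  0.57 -0.25  1.28 -0.13 -0.52 -0.02]
the job is handed in; nothing more can be done
None
```

The amber cover is fully closed and the lamp lever is at the full-brightness stop. I closed the cover first, then pushed the lever, using only the shut fingers. The job was handed in at about 7.9 s.

- **Cover:** after I backed off, the closed-cover outline matched both camera views and stayed matched to the end.
- **Lever:** it matched the 60 mm position in both views, and gentle pushing met a firm stop at about 8 N.
- **Other objects:** the gel tray, tip box, bottle, pipette, comb and pen looked unmoved in the last picture. The arm hid most of the tube rack, so I could not check it there. When I handed in, the gripper was about 0.19 m above the cover and touching nothing.

**High force:** when the cover hit its hard stop, the wrist force read about 105 N at the fingertips, under the 120 N limit but much more than needed. I lifted off at once. That reading came at the end of the move, so the peak may have been higher.

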